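# Press the end cap home with the bar clamp, then open the clamp

### The job

Pump the trigger of the bar clamp until its jaw has pressed the blue end cap fully home against the end of the square tube, squeezing gently enough that the cap does not crack and not touching the cap yourself. Then press the orange release lever, slide the jaw all the way back to its rear stop with it, and let go, leaving the box, the wrench and the glue bottle where they are.

Things in the scene. Friction and masses are not known exactly. Their poses are not given: they have to be found in the camera images.
- clamp: Fixed bar clamp on a plywood board, 450 x 100 x 12 mm, with a steel bar and a dark 36 mm square tube strapped down against its fixed end. Origin on the bench surface, mid-width, below squeeze_mid less 6 mm when the jaw is fully back. x axis: along the bar in the closing direction, handle to tube; z up. Tube: x = 204 to 314 mm, centreline 70 mm, top 88 mm above the bench.
- jaw (a joint): Position of the sliding red head on the bar (m): 0 = fully back at its rear stop, growing towards the tube. It carries jaw pad, handle, trigger and lever. The pad meets a fully home cap at 0.075. Sliding friction about 5 N. It moves forwards only; with the lever pressed it also slides back. Starts at 0.035 to 0.050.
- squeeze (a joint): Swing of the trigger to the handle (rad): 0 = out (spring return), 0.36 = fully squeezed. A full stroke takes the head about 10 mm forwards (6 to 8 under load; the first 0.05 rad is idle); the head stays there when the trigger is let out. Jaw force is about 1.7 x squeeze less 13 N: squeezing with 20 N starts the cap moving, 23 to 28 N seats it, over 31 N can crack it.
- squeeze_mid (a point): On the sliding head, 135 mm above the bench, midway between the outer faces of the black handle (rear) and yellow trigger roll (front): 60 mm apart over all, 42 mm when squeezed. Handle 16 mm thick along the bar, 24 mm wide, top at 155 mm; roll 18 mm diameter, 26 mm wide, lying across the bar. Fingers come from above and close along the bar. Red housing's top: 95 mm above the bench.
- trigger: Trigger with its yellow roll, 18 mm diameter, 26 mm wide; origin at the trigger's pivot, 49 mm below and 9 mm behind the roll's axis when the trigger is out.
- lever (a joint): Swing of the orange release lever (rad): -0.1 to 0 = at rest (spring return), 0.25 = fully pressed. Press it by pushing its upper part backwards, from the tube's side towards the handle (clamp -x): 2 to 6 N, up to about 12 N just after clamping, about 8 mm of travel. Pushed on the same way, the head slides back with it.
- lever_front (a point): Middle of the upper part of the orange lever's front face (towards the tube), 108 mm above the bench. The upright lever plate is 30 mm wide across the bar, 6 mm thick, top at 118 mm, on a 22 mm wide neck whose top is at 79 mm. In front of it the neck is free for 39 mm, then comes the jaw plate (40 mm wide, top at 92 mm).
- jaw_pad (a point): Centre of the front face of the black rubber jaw pad (36 x 36 mm), 70 mm above the bench, that pushes the cap.
- cap_out (a joint): How far the cap still stands out of the tube (m): 0 = fully home, its flange hard against the tube end (under pressure it reads down to -0.001). It starts 0.008 to 0.014 out, is tight (about 16 N) and stays where it is pushed.
- cap: Flange of the blue plastic end cap, 36 x 36 x 4 mm. Origin on the bench surface below the flange's outer face; x axis in the clamp's closing direction.
- green_box_mid (a point): Centre of a small green plastic box, 56 x 39 x 23 mm, lying loose on the bench beside the clamp: leave alone.
- wrench: Loose steel wrench, 160 mm long, lying on the bench; origin under its middle: leave alone.
- glue_mid (a point): Centre of a white glue bottle, 64 mm diameter, 150 mm tall, standing on the bench: leave alone.

How it is judged:
On the way, in this order (a step that is already met when the one before it is completed fails the run):
1. the trigger has been squeezed (value of joint squeeze above 0.25 rad), for 0.05 s.
2. the trigger has been let out again (value of joint squeeze below 0.08 rad), for 0.05 s.
3. a squeeze on the trigger has pressed the cap home (within 1.5 mm) (value of joint cap_out below 0.0015 m and value of joint squeeze above 0.1 rad and contact force between the fingers and trigger above 1 N), for 0.1 s.
4. the release lever is held pressed while the jaw slides back (value of joint lever above 0.08 rad and value of joint jaw below 0.06 m), for 0.05 s.
At the end, for the whole second after the job is handed in: The jaw is back at its rear stop (within 6 mm) and at rest, the cap is home in the tube (within 1.5 mm), trigger and lever have sprung back, and the box, wrench and bottle are within 20 mm of where they were (value of joint jaw below 0.006 m and value of joint cap_out below 0.0015 m and value of joint each of squeeze, lever below 0.05 rad and velocity of joint jaw below 0.01 m/s and distance of each of green_box_mid, wrench, glue_mid from where it was at the start of the episode below 0.02 m); the robot touches nothing.
It fails at once if the cap is pressed with more than 38 N and cracks (contact force between cap and anything else above 38 N).
It fails at once if the robot touches the cap itself (contact force between any of the fingers, the arm and cap above 1 N).
It fails at once if the green box is pushed away (more than 20 mm) (distance of green_box_mid from where it was at the start of the episode above 0.02 m).
It fails at once if the wrench is pushed away (more than 20 mm) (distance of wrench from where it was at the start of the episode above 0.02 m).
It fails at once if the glue bottle is pushed away (more than 20 mm) (distance of glue_mid from where it was at the start of the episode above 0.02 m).
It also fails if it takes over 67 s, if anything falls off the work surface, if the arm or the gripper's body presses on something with over 40 N, if the wrist force passes 120 N, or if a joint passes its speed limit or range.

### The arm

A 6-joint arm with a two-finger parallel gripper is mounted at the origin on the work surface. World frame = base frame: x ahead of the robot, y to its left, z up, the work surface at z = 0. Lengths are in m, angles in rad, forces in N, time in s.
With the tool pointing down it reaches from about 0.275 to 0.75 m from the base axis. Payload 10.2 kg.
Tool frame: the origin (TCP) lies midway between the tips of the shut fingers; the grasp point (between the pads) lies 19 mm behind it; z points along the fingers, y is the direction in which the jaws open and shut (so a half turn about z gives the same grasp; the last joint's range is limited). The gripper opens to 88 mm and grips with 3 to 60 N. Pads are 18 mm wide; open, the fingers measure 123 mm over their backs; the gripper's body (75 mm by 187 mm) begins 45 mm behind the grasp point.
Start: joints at [-1.392, 0.313, 1.498, -0, 1.331, -0.223], TCP at [0.205, -0.483, 0.239] pointing down, gripper open.
Joint ranges: [-2.94, 2.94], [-0.97, 2.17], [0.19, 2.56], [-1.23, 4.37], [0.02, 3.11], [-2.88, 2.88]. Speed limits (rad/s): [2.39, 2.39, 3.01, 3.14, 3.14, 3.14].

### API

Orientations are given as a unit quaternion [w, x, y, z].
In Python, from plant import r gives the robot as it stands.
- The arm moves only by the tool servo_tool, never from a script. Its argument "deltas" is a list of rows, each a list of 3 entries, a list of its own where there are three numbers: the closure, from -1 (fully open) to 1 (shut), then the shift along the world's x, y, z each as a share of 0.5 m, from -1 to 1, then the turn, a rotation vector about the world's x, y, z each as a share of 1.5 rad, from -1 to 1. A call has 1 to 10 rows; each row is the pose to reach, as a shift and turn from the pose commanded when the call began; what a row does not reach only later rows make up. A row lasts 1/8 s, in which the tool goes at most 62.5 mm and 10.7 degrees, less where a joint would pass 70% of its speed; a pose out of reach is approached as far as the arm can. A call with a number of a shift or a turn outside -1 to 1 is refused whole. A call with a gripper value outside its range is refused whole. The fingers move at their own pace and stop on an object; "grip_force" is the grip in N (left out, the last holds). Time passes only in rows, so rows that repeat a pose let the fingers close. It gives the time, the measured TCP pose, the force and the opening at its end, in the units of the state.
- r.observe(): the state, without advancing time (a new reading comes with each control period).
- r.camera(name): name is "side" or "top"; returns (picture, depth): 384x512x3 uint8, red, green, blue; 384x512 float32, m along the optical axis (not along the pixel's ray), 0 where there is no reading.
- r.calibration(name): a dict with "fov_y" (degrees; the focal length in pixels is half the picture's height over the tangent of half this angle, whatever the lens; pixels are square), "cx", "cy" (the principal point, pixels), "dist" ([k1, k2, p1, p2, k3] as OpenCV has them; the pictures are not rectified), "R" (3x3) and "t" (3): a world point X has camera coordinates R X + t. Camera axes: x right, y down, z forward; pixel columns grow to the right and rows downward; lengths in m; the calibration is good to about 2 mm. A picture is of the moment at which its call begins. calibration takes no time and is no camera call.
- r.sign_off(): hands the job in, once; it reports no verdict.
Trained networks look in the newest picture that a camera, given by its name, has taken for a name from the list of things; names that differ only in an ending like _2 or _b are one class to them, and where a whole thing is asked for, a point or a joint stands for the part that bears it (a point fixed in the world has none). Each returns a list of dicts, best first, with "p" (0 to 1); they miss things now and then, are a little off and sometimes report something else, mostly with a low value. They report only what shows in the picture. A call takes as long as a camera call.
- r.recognise(target, camera): "position" ([x, y, z] in m, in world coordinates, good to about 4 mm: the middle of the surface that is visible of it).
The state is a dict: "t": time; "joints": joint angles; "joint_vel": joint speeds; "tau": joint torques, N m; "eef_pos": TCP position; "tcp_rot": TCP orientation; "contact_force": force on the tool from outside, world axes, zero at the start; "torque": the same for the moment, N m; "width": opening from 0.0 (shut) to 1.0 (fully open).
Only numpy, scipy, OpenCV 4.12 (cv2) and the standard library are available. Lean on these libraries where they do the work, as an engineer would, in place of code of your own. Each camera call takes 0.05 s, during which the arm holds its last target. There are 200 camera calls.

## Working session

There is one attempt and no reset: what is moved stays moved. The work goes in short steps, Python scripts to look and compute and a tool call to move; the robot and the scene stay as the last step left them, time stands still between calls to the robot, and variables do not carry over. Pictures are saved under pics/ and viewed, about 8 in all and at most 12, crops included, and the job is handed in when it is done.

Besides the shell and the picture viewer there is one more tool, called after "Call:" by a JSON object that holds its "fn" and its "kwargs". servo_tool: Moves the arm, as the interface text tells. Shift numbers are shares of 0.5 m and turn numbers shares of 1.5 rad, none past 1 either way. Its arguments: {"type":"object","properties":{"deltas":{"type":"array","items":{"type":"array"}},"grip_force":{"type":"number"}},"required":["deltas"]}

```bash
mkdir -p pics; ls
cat > h.py <<'E'
import numpy as np, cv2
from plant import r
def snap(c,fn):
    p,d=r.camera(c); cv2.imwrite(fn,p[:,:,::-1]); return p,d
def world(c,uv,depth):
    k=r.calibration(c); f=192/np.tan(np.radians(k["fov_y"])/2)
    K=np.array([[f,0,k["cx"]],[0,f,k["cy"]],[0,0,1]])
    n=cv2.undistortPoints(np.array(uv,float).reshape(-1,1,2),K,np.array(k["dist"],float)).reshape(-1,2)
    P=np.c_[n,np.ones(len(n))]*np.array(depth,float).reshape(-1,1)
    return (P-np.array(k["t"]))@np.array(k["R"])
def cloud(c,d):
    v,u=np.nonzero(d>0); return world(c,np.c_[u,v],d[v,u]),u,v
def proj(c,X):
    k=r.calibration(c); f=192/np.tan(np.radians(k["fov_y"])/2)
    K=np.array([[f,0,k["cx"]],[0,f,k["cy"]],[0,0,1]])
    return cv2.projectPoints(np.array(X,float).reshape(-1,3),cv2.Rodrigues(np.array(k["R"],float))[0],np.array(k["t"],float),K,np.array(k["dist"],float))[0].reshape(-1,2)
E
python3 - <<'E'
from h import *
a,_=snap("top","pics/t0.png"); b,_=snap("side","pics/s0.png")
for c in("top","side"):
    for n in("clamp","squeeze_mid","lever_front","jaw_pad","cap","trigger","green_box_mid","wrench","glue_mid"):
        print(c,n,[(np.round(x["position"],3).tolist(),round(x["p"],2)) for x in r.recognise(n,c)[:2]])
print(r.observe())
E
```

```text
pics
top clamp [([0.608, 0.011, 0.013], 0.86)]
top squeeze_mid [([0.605, -0.048, 0.093], 0.57), ([0.706, -0.1, 0.005], 0.32)]
top lever_front [([0.611, -0.01, 0.114], 0.64)]
top jaw_pad [([0.6, -0.049, 0.091], 0.71)]
top cap [([0.629, 0.072, 0.086], 0.7), ([0.605, -0.052, 0.14], 0.57)]
top trigger [([0.605, -0.052, 0.14], 0.69)]
top green_box_mid [([0.511, -0.135, 0.023], 0.93)]
top wrench [([0.707, -0.103, 0.007], 0.78)]
top glue_mid [([0.75, 0.127, 0.101], 0.92)]
side clamp [([0.601, -0.076, 0.015], 0.58)]
side squeeze_mid [([0.603, -0.073, 0.091], 0.79), ([0.606, -0.063, 0.138], 0.29)]
side lever_front [([0.612, -0.013, 0.106], 0.68), ([0.502, -0.145, 0.028], 0.65)]
side jaw_pad [([0.604, -0.069, 0.094], 0.94)]
side cap [([0.626, 0.069, 0.078], 0.54)]
side trigger [([0.599, -0.064, 0.14], 0.78)]
side green_box_mid [([0.503, -0.148, 0.024], 0.73), ([0.629, 0.071, 0.076], 0.27)]
side wrench [([0.698, -0.112, 0.006], 0.59)]
side glue_mid [([0.757, 0.113, 0.083], 0.67)]
{'t': 1.0, 'joints': array([-1.39240426e+00,  3.12887061e-01,  1.49771470e+00,  4.59355966e-06,
        1.33100786e+00, -2.23379209e-01]), 'joint_vel': array([-1.51474963e-03, -7.87365349e-05,  8.27002948e-04,  1.06873667e-03,
        1.64551778e-05, -2.21063972e-04]), 'tau': array([ 1.11177051e-03, -4.02112949e+01, -2.52415037e+01,  6.94960845e-02,
        3.19378101e-02, -2.50500804e-06]), 'eef_pos': array([ 0.20530041, -0.4831925 ,  0.23872126]), 'tcp_rot': array([-8.43113190e-06,  9.79890354e-01,  1.99536701e-01,  2.42130307e-06]), 'contact_force': array([-0.37792292, -0.44402826, -0.29973004]), 'torque': array([ 0.0149926 , -0.01176449, -0.00214739]), 'width': 0.99741256993587}
```

View pics/t0.png

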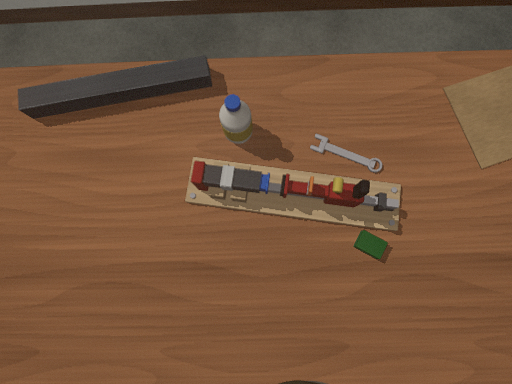

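View pics/s0.png

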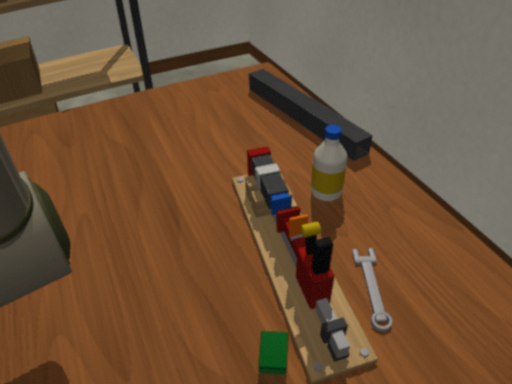

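The top view shows the clamp running from the handle at (362,188) and yellow roll (338,185), past the lever (311,186), to the blue cap (265,183) and tube. The wrench, the green box at (371,244) and the bottle sit around it. Next I'll measure the axis and the parts from depth.

Run:
```python
from h import *
for c in("top","side"):
    p,d=r.camera(c); P,u,v=cloud(c,d); C=cv2.cvtColor(p,cv2.COLOR_RGB2HSV)[v,u].astype(int)
    near=(abs(P[:,0]-.61)<.12)&(abs(P[:,1]-.0)<.3)
    b=near&(P[:,2]>.007)&(P[:,2]<.018)&(C[:,1]<170)&(C[:,2]>60)
    (cx,cy),(w,h),a=cv2.minAreaRect(P[b][:,:2].astype(np.float32)*1000);print(c,"board",cx,cy,w,h,a,b.sum())
    def st(n,m):
        Q=P[near&m]
        if len(Q): print(c,n,len(Q),"med",np.round(np.median(Q,0),4),"lo",np.round(np.percentile(Q,5,0),4),"hi",np.round(np.percentile(Q,95,0),4))
    H,S,V=C.T;z=P[:,2]
    st("yellow",(H>22)&(H<35)&(S>150)&(z>.11))
    st("orange",(H>6)&(H<20)&(S>170)&(z>.095)&(z<.125))
    st("handle",(z>.145)&(z<.165)&(V<80)&(P[:,1]<0))
    st("blue",(H>100)&(H<130)&(S>120)&(z>.05)&(z<.1))
    st("redtop",((H<6)|(H>174))&(S>150)&(z>.085)&(z<.102))
    t=near&(z>.08)&(z<.095)&(V<90)&(S<100)&(P[:,1]>.06)
    st("tube",t)
    if t.sum()>20:
        print(cv2.minAreaRect(P[t][:,:2].astype(np.float32)*1000))
```

```text
top board 645.028076171875 8.113143920898438 457.034423828125 203.47787475585938 73.72087097167969 5444
top yellow 60 med [ 0.6069 -0.054   0.1406] lo [ 0.5957 -0.0604  0.1361] hi [ 0.6182 -0.0448  0.1436]
top orange 33 med [ 0.6091 -0.0092  0.1158] lo [ 0.5963 -0.0878  0.1049] hi [ 0.6244 -0.0052  0.1181]
top handle 129 med [ 0.6002 -0.094   0.1531] lo [ 0.5902 -0.1014  0.1475] hi [ 0.6096 -0.0875  0.1552]
top blue 109 med [0.6284 0.0757 0.0838] lo [0.6163 0.0683 0.0815] hi [0.6412 0.082  0.0881]
top redtop 597 med [ 0.6137 -0.047   0.0925] lo [ 0.5875 -0.0953  0.0894] hi [0.6654 0.2097 0.095 ]
top tube 800 med [0.6385 0.1257 0.0868] lo [0.6197 0.0879 0.0843] hi [0.6583 0.1875 0.0887]
((639.068115234375, 138.38734436035156), (110.28465270996094, 37.30182647705078), 80.15994262695312)
side board 649.7987670898438 6.94708251953125 450.904052734375 188.90798950195312 76.6506118774414 7226
side yellow 234 med [ 0.6066 -0.0582  0.1408] lo [ 0.5963 -0.0632  0.1311] hi [ 0.6191 -0.0498  0.144 ]
side orange 237 med [ 0.6131 -0.0117  0.1108] lo [ 0.6022 -0.1004  0.097 ] hi [ 0.6281 -0.0073  0.1185]
side handle 230 med [ 0.6003 -0.0991  0.1534] lo [ 0.5908 -0.1046  0.1461] hi [ 0.6108 -0.0902  0.1555]
side blue 341 med [0.6274 0.0699 0.0799] lo [0.6131 0.0657 0.0611] hi [0.6441 0.0855 0.0881]
side redtop 835 med [ 0.6018 -0.0668  0.093 ] lo [ 0.5864 -0.1113  0.0867] hi [0.6604 0.2037 0.0966]
side tube 647 med [0.638  0.1209 0.0879] lo [0.6186 0.0861 0.0839] hi [0.6587 0.1872 0.0893]
((639.4879150390625, 130.74270629882812), (128.78482055664062, 40.17329406738281), 82.4431381225586)
```

Call:
{"fn": "servo_tool", "kwargs": {"deltas": [[-0.64,[0.08,0.08,0],[0,0,-0.1]],[-0.64,[0.18,0.18,0],[0,0,-0.2]],[-0.64,[0.27,0.28,0],[0,0,-0.3]],[-0.64,[0.37,0.38,0],[0,0,-0.381]],[-0.64,[0.47,0.48,0],[0,0,-0.381]],[-0.64,[0.57,0.58,0],[0,0,-0.381]],[-0.64,[0.67,0.68,0],[0,0,-0.381]],[-0.64,[0.74,0.76,0],[0,0,-0.381]],[-0.64,[0.797,0.815,-0.05],[0,0,-0.381]],[-0.64,[0.797,0.815,-0.08],[0,0,-0.381]]], "grip_force": 22}}

```text
t: 2.35
eef_pos: [0.6052, -0.0732, 0.1976]
tcp_rot: [-0.0, 0.997, -0.083, 0.0]
contact_force: [-0.8, -1.1, 0.3]
width: 0.818
```

Run:
```python
from h import *
o=r.observe();print(o)
p,d=snap("side","pics/s1.png");q,d=r.camera("top")
cv2.imwrite("pics/s1.png",np.hstack([cv2.resize(p[130:370,200:400,::-1],(400,480)),cv2.resize(q[110:260,180:305+125,::-1],(400,240)).repeat(1,0)[:480] if 0 else cv2.resize(q[130:250,300:400,::-1],(400,480))]))
```

```text
{'t': 2.35, 'joints': array([-3.12427934e-01,  5.30823884e-01,  1.28505531e+00,  2.57959529e-04,
        1.32563710e+00,  1.42478590e+00]), 'joint_vel': array([ 0.14677141,  0.28044706,  0.01107226, -0.01338097, -0.27384074,
        0.17410334]), 'tau': array([  1.22506835, -51.69891357, -26.25778198,   0.22627817,
         0.31668113,   0.06318619]), 'eef_pos': array([ 0.60516744, -0.07319144,  0.19764644]), 'tcp_rot': array([-1.13176043e-04,  9.96537538e-01, -8.31439580e-02,  6.56133138e-05]), 'contact_force': array([-0.77804884, -1.07405374,  0.28501953]), 'torque': array([ 0.02444574, -0.00010432,  0.01272993]), 'width': 0.8184363945500881}
```

View pics/s1.png

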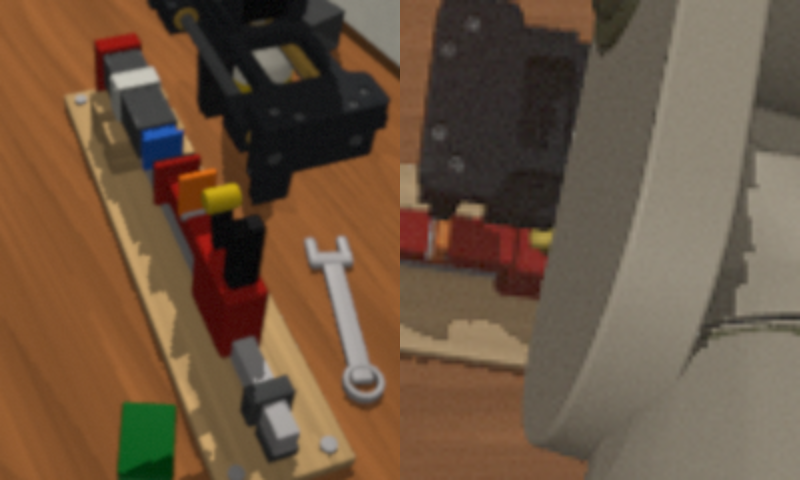

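The side crop shows the open gripper above the handle and trigger with its jaw line along the bar. Everything below is undisturbed, so I'm descending.

Call:
{"fn": "servo_tool", "kwargs": {"deltas": [[-0.64,[0,0,0],[0,0,0]],[-0.64,[0,0,-0.06],[0,0,0]],[-0.64,[0,0,-0.1],[0,0,0]],[-0.64,[0,0,-0.13],[0,0,0]],[-0.64,[0,0,-0.156],[0,0,0]],[-0.64,[0,0,-0.156],[0,0,0]],[-0.64,[0,0,-0.156],[0,0,0]]]}}

```text
t: 3.32
eef_pos: [0.6041, -0.0759, 0.1215]
tcp_rot: [0.0, 0.996, -0.085, 0.001]
contact_force: [0.5, 0.6, -0.0]
width: 0.82
```

Run:
```python
from h import *
print(r.observe())
p,d=snap("side","pics/s2.png")
cv2.imwrite("pics/s2.png",cv2.resize(p[150:330,220:400,::-1],(720,600)))
P,u,v=cloud("side",d); C=cv2.cvtColor(p,cv2.COLOR_RGB2HSV)[v,u].astype(int);H,S,V=C.T
m=(H>22)&(H<35)&(S>150)&(P[:,2]>.11)&(abs(P[:,0]-.61)<.05);print("yellow",np.median(P[m],0),m.sum())
m=(H>6)&(H<20)&(S>170)&(P[:,2]>.1)&(P[:,2]<.125)&(abs(P[:,0]-.61)<.05)&(abs(P[:,1])<.05);print("orange",np.median(P[m],0),m.sum())
```

```text
{'t': 3.325, 'joints': array([-3.17126293e-01,  6.01050250e-01,  1.37898823e+00,  1.24399411e-06,
        1.16032471e+00,  1.42342750e+00]), 'joint_vel': array([ 0.00170652, -0.00393795, -0.00274098, -0.0011291 ,  0.00030071,
        0.00045702]), 'tau': array([-1.19575099e-01, -5.04241240e+01, -2.31685889e+01,  2.04026751e-02,
       -7.48269400e-02, -1.15493633e-03]), 'eef_pos': array([ 0.60412806, -0.07587283,  0.12145515]), 'tcp_rot': array([ 1.40934520e-04,  9.96399753e-01, -8.47770846e-02,  5.98357426e-04]), 'contact_force': array([ 0.52338351,  0.55034266, -0.02208605]), 'torque': array([ 0.05832002, -0.00749912, -0.02014256]), 'width': 0.8202008676309573}
yellow [ 0.59884976 -0.05620028  0.14208393] 118
orange [ 0.60580351 -0.01027173  0.11118346] 88
```

View pics/s2.png

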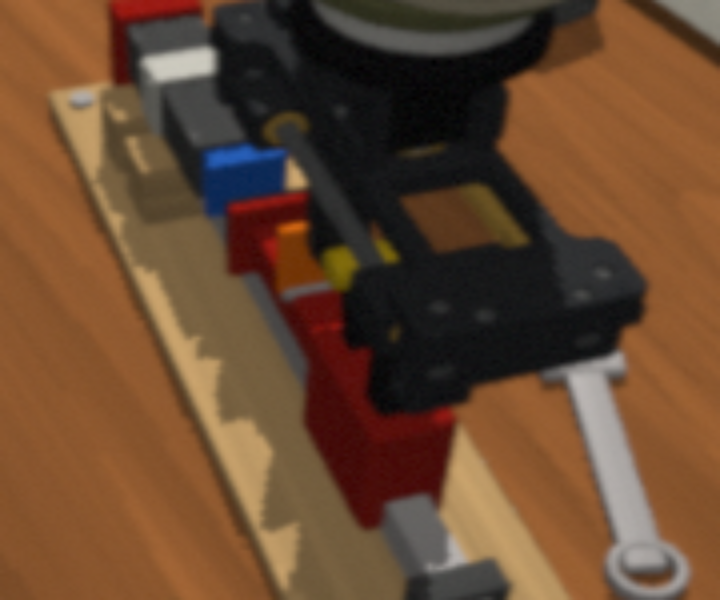

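The fingers straddle the handle and roll without contact. First squeeze.

Call:
{"fn": "servo_tool", "kwargs": {"deltas": [[0.0,[0,0,0],[0,0,0]],[0.2,[0,0,0],[0,0,0]],[0.2,[0,0,0],[0,0,0]],[0.2,[0,0,0],[0,0,0]]], "grip_force": 20}}

```text
t: 3.88
eef_pos: [0.6042, -0.075, 0.1214]
tcp_rot: [-0.001, 0.996, -0.085, 0.001]
contact_force: [0.2, 3.8, 5.4]
width: 0.475
```

Fully squeezed (41.8 mm). Letting out and moving 10 mm forward.

Call:
{"fn": "servo_tool", "kwargs": {"deltas": [[-0.64,[0,0,0],[0,0,0]],[-0.64,[0,0,0],[0,0,0]],[-0.64,[0.002,0.01,0],[0,0,0]],[-0.64,[0.0034,0.0198,0],[0,0,0]],[-0.64,[0.0034,0.0198,0],[0,0,0]]]}}

```text
t: 4.5
eef_pos: [0.6055, -0.0656, 0.1207]
tcp_rot: [0.0, 0.996, -0.085, -0.0]
contact_force: [0.0, 0.3, -0.9]
width: 0.822
```

```bash
cat > m.py <<'E'
from h import *
o=r.observe();print("t",o["t"],"f",np.round(o["contact_force"],1),"w",round(o["width"],3),np.round(o["eef_pos"],4))
p,d=r.camera("side");P,u,v=cloud("side",d);C=cv2.cvtColor(p,cv2.COLOR_RGB2HSV)[v,u].astype(int);H,S,V=C.T
A=np.array([.1693,.9856]);s=(P[:,:2]-[.604,-.0758])@A;l=(P[:,:2]-[.604,-.0758])@[-A[1],A[0]];z=P[:,2];L=abs(l)<.03
def st(n,m):
    m=m&L
    if m.sum()>3: print(n,m.sum(),"s med/5/95 mm",np.round(1000*np.percentile(s[m],[50,5,95]),1),"l",round(1000*np.median(l[m]),1))
st("yellow",(H>22)&(H<35)&(S>150)&(z>.125)&(z<.15))
st("orange",(H>6)&(H<20)&(S>170)&(z>.1)&(z<.123)&(s>.02)&(s<.13))
st("bluetop",(H>100)&(H<130)&(S>120)&(z>.084)&(z<.092))
st("bluerear",(H>100)&(H<130)&(S>120)&(z>.06)&(z<.082))
R=((H<6)|(H>174))&(S>150)
st("jawplate",R&(z>.087)&(z<.096)&(s>.085)&(s<.17))
st("housing rear",R&(z>.05)&(z<.088)&(s<.0))
E
python3 m.py
```

```text
t 4.5 f [ 0.   0.3 -0.9] w 0.822 [ 0.6055 -0.0656  0.1207]
yellow 75 s med/5/95 mm [29.6 23.8 37.9] l 8.9
orange 81 s med/5/95 mm [74.2 56.3 78. ] l 9.1
bluetop 115 s med/5/95 mm [149.  145.1 162.4] l -1.0
bluerear 116 s med/5/95 mm [146.5 145.2 164.4] l 6.2
jawplate 93 s med/5/95 mm [117.9 115.7 123.3] l 2.9
housing rear 438 s med/5/95 mm [-27.  -28.2  -4.6] l 6.9
```

Call:
{"fn": "servo_tool", "kwargs": {"deltas": [[0.0,[0,0,0],[0,0,0]],[0.2,[0,0,0],[0,0,0]],[0.2,[0,0,0],[0,0,0]],[0.2,[0,0,0],[0,0,0]]], "grip_force": 20}}

```text
t: 5.05
eef_pos: [0.6056, -0.0654, 0.1209]
tcp_rot: [-0.001, 0.996, -0.085, 0.0]
contact_force: [-0.3, 1.8, 1.4]
width: 0.469
```

Call:
{"fn": "servo_tool", "kwargs": {"deltas": [[-0.64,[0,0,0],[0,0,0]],[-0.64,[0,0,0],[0,0,0]],[-0.64,[0.002,0.01,0],[0,0,0]],[-0.64,[0.0034,0.0198,0],[0,0,0]],[-0.64,[0.0034,0.0198,0],[0,0,0]]]}}

```text
t: 5.68
eef_pos: [0.6073, -0.0558, 0.1209]
tcp_rot: [0.0, 0.996, -0.085, 0.0]
contact_force: [-0.0, -0.3, 0.1]
width: 0.823
```

```bash
python3 m.py
```

```text
t 5.675 f [-0.  -0.3  0.1] w 0.823 [ 0.6073 -0.0558  0.1209]
yellow 62 s med/5/95 mm [40.7 34.3 56.8] l 9.5
orange 78 s med/5/95 mm [83.9 81.7 88.1] l 9.2
bluetop 99 s med/5/95 mm [147.7 145.2 161.9] l -1.2
bluerear 40 s med/5/95 mm [147.7 146.  164.4] l 13.7
jawplate 86 s med/5/95 mm [127.6 125.4 132.1] l 2.9
housing rear 373 s med/5/95 mm [-17.4 -18.7  -4.5] l 4.2
```

Call:
{"fn": "servo_tool", "kwargs": {"deltas": [[0.0,[0,0,0],[0,0,0]],[0.2,[0,0,0],[0,0,0]],[0.2,[0,0,0],[0,0,0]],[0.2,[0,0,0],[0,0,0]]], "grip_force": 20}}

```text
t: 6.22
eef_pos: [0.6071, -0.0568, 0.1209]
tcp_rot: [0.001, 0.996, -0.085, -0.0]
contact_force: [-1.8, -6.2, 0.8]
width: 0.49
```

```bash
python3 m.py
```

```text
t 6.225 f [-1.8 -6.2  0.8] w 0.49 [ 0.6071 -0.0568  0.1209]
orange 120 s med/5/95 mm [91.5 89.8 95.2] l 5.3
bluetop 66 s med/5/95 mm [154.2 145.8 162.5] l 0.2
bluerear 9 s med/5/95 mm [165.3 161.1 166.8] l 13.0
jawplate 90 s med/5/95 mm [134.8 133.  138.8] l 0.4
housing rear 336 s med/5/95 mm [-10.1 -11.4  -4. ] l 3.0
```

Call:
{"fn": "servo_tool", "kwargs": {"deltas": [[-0.64,[0,0,0],[0,0,0]],[-0.64,[0,0,0],[0,0,0]],[-0.64,[0.001,0.006,0],[0,0,0]],[-0.64,[0.002,0.0108,0],[0,0,0]],[-0.64,[0.002,0.0108,0],[0,0,0]]]}}

```text
t: 6.9
eef_pos: [0.6083, -0.0505, 0.1209]
tcp_rot: [0.0, 0.996, -0.085, 0.0]
contact_force: [-0.4, 0.0, 1.0]
width: 0.816
```

Call:
{"fn": "servo_tool", "kwargs": {"deltas": [[0.0,[0,0,0],[0,0,0]],[0.2,[0,0,0],[0,0,0]],[0.2,[0,0,0],[0,0,0]],[0.2,[0,0,0],[0,0,0]]], "grip_force": 22}}

```text
t: 7.4
eef_pos: [0.608, -0.0527, 0.1211]
tcp_rot: [0.002, 0.996, -0.085, -0.0]
contact_force: [-2.6, -8.6, 2.9]
width: 0.531
```

```bash
python3 m.py
```

```text
t 7.4 f [-2.6 -8.6  2.9] w 0.531 [ 0.608  -0.0527  0.1211]
orange 120 s med/5/95 mm [93.5 91.3 97. ] l 5.9
bluetop 67 s med/5/95 mm [155.8 148.2 162.4] l 0.1
bluerear 6 s med/5/95 mm [163.9 162.8 165.3] l 13.3
jawplate 91 s med/5/95 mm [137.3 135.4 141.8] l 0.9
housing rear 328 s med/5/95 mm [-7.7 -8.9 -3. ] l 2.8
```

Call:
{"fn": "servo_tool", "kwargs": {"deltas": [[0.2,[-0.0005,-0.003,0],[0,0,0]],[0.2,[-0.0005,-0.003,0],[0,0,0]],[0.2,[-0.0005,-0.003,0],[0,0,0]]]}}

```text
t: 7.82
eef_pos: [0.608, -0.0528, 0.1212]
tcp_rot: [0.001, 0.996, -0.085, 0.0]
contact_force: [-2.9, -5.3, 4.9]
width: 0.516
```

```bash
python3 m.py
```

```text
t 7.825 f [-2.9 -5.3  4.9] w 0.516 [ 0.608  -0.0528  0.1212]
orange 115 s med/5/95 mm [93.9 92.2 97.7] l 5.9
bluetop 63 s med/5/95 mm [153.2 149.  162.8] l -2.3
bluerear 4 s med/5/95 mm [163.9 162.5 164.7] l 13.3
jawplate 93 s med/5/95 mm [138.2 136.1 141.5] l 1.0
housing rear 316 s med/5/95 mm [-7.3 -8.5 -3.3] l 2.4
```

It's creeping forward, so I'll continue at 25 N.

Call:
{"fn": "servo_tool", "kwargs": {"deltas": [[0.2,[-0.0003,-0.001,0],[0,0,0]],[0.2,[-0.0003,-0.001,0],[0,0,0]],[0.2,[-0.0003,-0.001,0],[0,0,0]],[0.2,[-0.0003,-0.001,0],[0,0,0]]], "grip_force": 25}}

```text
t: 8.38
eef_pos: [0.608, -0.0524, 0.1212]
tcp_rot: [-0.0, 0.996, -0.085, 0.0]
contact_force: [-1.4, -1.7, 5.4]
width: 0.47
```

```bash
python3 m.py
```

```text
t 8.375 f [-1.4 -1.7  5.4] w 0.47 [ 0.608  -0.0524  0.1212]
orange 123 s med/5/95 mm [ 96.5  94.7 100.6] l 5.3
bluetop 50 s med/5/95 mm [154.4 151.9 162.8] l -2.4
jawplate 94 s med/5/95 mm [140.5 138.2 143.9] l 0.3
housing rear 312 s med/5/95 mm [-4.7 -6.  -2. ] l 2.1
```

Call:
{"fn": "servo_tool", "kwargs": {"deltas": [[-0.64,[0,0,0],[0,0,0]],[-0.64,[0,0,0],[0,0,0]],[-0.64,[0.001,0.006,0],[0,0,0]],[-0.64,[0.002,0.0102,0],[0,0,0]],[-0.64,[0.002,0.0102,0],[0,0,0]]]}}

```text
t: 9.05
eef_pos: [0.6088, -0.0475, 0.1207]
tcp_rot: [0.0, 0.996, -0.085, -0.0]
contact_force: [-0.1, 0.3, 0.1]
width: 0.82
```

Call:
{"fn": "servo_tool", "kwargs": {"deltas": [[0.0,[0,0,0],[0,0,0]],[0.2,[0,0,0],[0,0,0]],[0.2,[0,-0.001,0],[0,0,0]],[0.2,[0,-0.002,0],[0,0,0]],[0.2,[0,-0.002,0],[0,0,0]]], "grip_force": 23}}

```text
t: 9.68
eef_pos: [0.6088, -0.0492, 0.1215]
tcp_rot: [0.0, 0.996, -0.085, 0.0]
contact_force: [-3.5, -2.0, 6.1]
width: 0.516
```

```bash
python3 m.py
```

```text
t 9.675 f [-3.5 -2.   6.1] w 0.516 [ 0.6088 -0.0492  0.1215]
orange 117 s med/5/95 mm [ 97.4  95.7 101.1] l 6.3
bluetop 47 s med/5/95 mm [155.1 152.7 162.7] l 0.4
jawplate 90 s med/5/95 mm [141.4 139.6 145.4] l 0.6
housing rear 301 s med/5/95 mm [-3.9 -5.1 -1.8] l 1.5
```

Call:
{"fn": "servo_tool", "kwargs": {"deltas": [[0.2,[0,0.001,0],[0,0,0]],[0.2,[0,0.001,0],[0,0,0]],[0.2,[0,0.001,0],[0,0,0]],[0.2,[0,0.001,0],[0,0,0]]], "grip_force": 26}}

```text
t: 10.22
eef_pos: [0.6089, -0.0484, 0.1215]
tcp_rot: [0.0, 0.996, -0.085, 0.0]
contact_force: [-2.2, -1.1, 5.4]
width: 0.47
```

```bash
python3 m.py
```

```text
t 10.225 f [-2.2 -1.1  5.4] w 0.47 [ 0.6089 -0.0484  0.1215]
orange 132 s med/5/95 mm [100.9  99.2 104.6] l 3.8
bluetop 45 s med/5/95 mm [158.1 155.9 163.7] l -0.3
jawplate 91 s med/5/95 mm [144.6 142.5 147.6] l 0.4
housing rear 261 s med/5/95 mm [-1.  -2.  -0.2] l 0.1
```

Call:
{"fn": "servo_tool", "kwargs": {"deltas": [[-0.64,[0,0,0],[0,0,0]],[-0.64,[0,0,0],[0,0,0]],[-0.64,[0.001,0.006,0],[0,0,0]],[-0.64,[0.0018,0.0102,0],[0,0,0]],[-0.64,[0.0018,0.0102,0],[0,0,0]]]}}

```text
t: 10.9
eef_pos: [0.6097, -0.0429, 0.1208]
tcp_rot: [0.0, 0.996, -0.085, -0.0]
contact_force: [-0.0, 0.8, 1.1]
width: 0.817
```

Call:
{"fn": "servo_tool", "kwargs": {"deltas": [[0.0,[0,0,0],[0,0,0]],[0.2,[0,0,0],[0,0,0]],[0.2,[0,0,0],[0,0,0]],[0.2,[0,0,0],[0,0,0]]], "grip_force": 22}}

```text
t: 11.4
eef_pos: [0.6096, -0.0448, 0.1214]
tcp_rot: [0.002, 0.996, -0.085, 0.0]
contact_force: [-3.0, -8.9, 4.1]
width: 0.528
```

```bash
python3 m.py
```

```text
t 11.4 f [-3.  -8.9  4.1] w 0.528 [ 0.6096 -0.0448  0.1214]
orange 109 s med/5/95 mm [101.4  99.5 105.1] l 5.6
bluetop 41 s med/5/95 mm [159.4 156.7 162.9] l -0.3
jawplate 88 s med/5/95 mm [145.6 144.  149.3] l 0.3
housing rear 119 s med/5/95 mm [-0.4 -1.  -0. ] l -2.0
```

Call:
{"fn": "servo_tool", "kwargs": {"deltas": [[0.2,[-0.0006,-0.003,0],[0,0,0]],[0.2,[-0.0006,-0.003,0],[0,0,0]]], "grip_force": 24}}

```text
t: 11.7
eef_pos: [0.6096, -0.045, 0.1214]
tcp_rot: [0.0, 0.996, -0.085, 0.001]
contact_force: [-1.7, -2.7, 6.0]
width: 0.495
```

Call:
{"fn": "servo_tool", "kwargs": {"deltas": [[0.2,[0,0,0],[0,0,0]],[0.2,[0,0,0],[0,0,0]],[0.2,[0,0,0],[0,0,0]]], "grip_force": 26}}

```text
t: 12.08
eef_pos: [0.6096, -0.0451, 0.1214]
tcp_rot: [0.001, 0.996, -0.085, 0.0]
contact_force: [-1.9, -3.5, 5.6]
width: 0.487
```

```bash
python3 m.py
```

```text
t 12.075 f [-1.9 -3.5  5.6] w 0.487 [ 0.6096 -0.0451  0.1214]
orange 125 s med/5/95 mm [103.3 101.7 106.6] l 4.8
bluetop 35 s med/5/95 mm [160.7 158.  163.5] l -0.3
jawplate 92 s med/5/95 mm [147.  145.1 151.2] l 1.0
```

Call:
{"fn": "servo_tool", "kwargs": {"deltas": [[-0.72,[0,0,0],[0,0,0]],[-0.72,[0,0,0],[0,0,0]],[-0.72,[0.0006,0.003,0],[0,0,0]],[-0.72,[0.0012,0.0065,0],[0,0,0]],[-0.72,[0.0012,0.0065,0],[0,0,0]]]}}

```text
t: 12.75
eef_pos: [0.61, -0.0412, 0.1208]
tcp_rot: [0.0, 0.996, -0.085, -0.0]
contact_force: [0.3, -0.2, 0.9]
width: 0.86
```

Call:
{"fn": "servo_tool", "kwargs": {"deltas": [[0.0,[0,0,0],[0,0,0]],[0.2,[0,0,0],[0,0,0]],[0.2,[0,0,0],[0,0,0]],[0.2,[0,-0.001,0],[0,0,0]]], "grip_force": 22}}

```text
t: 13.25
eef_pos: [0.61, -0.0429, 0.1214]
tcp_rot: [0.001, 0.996, -0.085, 0.0]
contact_force: [-4.2, -5.5, 5.0]
width: 0.54
```

```bash
python3 m.py
```

```text
t 13.25 f [-4.2 -5.5  5. ] w 0.54 [ 0.61   -0.0429  0.1214]
orange 120 s med/5/95 mm [103.6 101.9 107.7] l 5.8
bluetop 36 s med/5/95 mm [160.6 157.7 162.9] l -0.9
jawplate 89 s med/5/95 mm [147.  145.2 150.5] l 1.2
```

Call:
{"fn": "servo_tool", "kwargs": {"deltas": [[0.2,[-0.0004,-0.002,0],[0,0,0]],[0.2,[-0.0004,-0.002,0],[0,0,0]],[0.2,[-0.0004,-0.002,0],[0,0,0]],[0.2,[-0.0004,-0.002,0],[0,0,0]]], "grip_force": 26}}

```text
t: 13.8
eef_pos: [0.6099, -0.0434, 0.1215]
tcp_rot: [0.0, 0.996, -0.085, 0.0]
contact_force: [-3.1, -2.9, 5.3]
width: 0.529
```

```bash
python3 m.py
```

```text
t 13.8 f [-3.1 -2.9  5.3] w 0.529 [ 0.6099 -0.0434  0.1215]
orange 117 s med/5/95 mm [103.4 101.9 107. ] l 5.9
bluetop 35 s med/5/95 mm [160.7 158.3 163.3] l -0.4
jawplate 88 s med/5/95 mm [147.3 145.2 150.5] l 1.1
```

The cap is stalled hard: at 26 N the jaw no longer advances, so it is home. Opening, lifting, shutting the fingers and moving above the gap in front of the lever.

Call:
{"fn": "servo_tool", "kwargs": {"deltas": [[-0.72,[0,0,0],[0,0,0]],[-0.72,[0,0.001,0],[0,0,0]],[-0.72,[0,0.002,0],[0,0,0]],[-0.72,[0,0.002,0.06],[0,0,0]],[-0.72,[0,0.002,0.12],[0,0,0]],[1,[0.0,0.002,0.16],[0,0,0]],[1,[0.018,0.1,0.16],[0,0,0]],[1,[0.0335,0.2,0.16],[0,0,0]],[1,[0.0335,0.2,0.16],[0,0,0]],[1,[0.0335,0.2,0.16],[0,0,0]]]}}

```text
t: 15.1
eef_pos: [0.6265, 0.0566, 0.2007]
tcp_rot: [0.0, 0.996, -0.085, -0.0]
contact_force: [-0.3, -0.1, 0.0]
width: 0.315
```

```bash
python3 m.py
python3 - <<'E'
from h import *
p,d=snap("side","pics/s3.png");cv2.imwrite("pics/s3.png",cv2.resize(p[120:330,210:400,::-1],(543,600)))
q,d=r.camera("top")
k=[round(x,3) for x in r.observe()["eef_pos"]];print(k)
for n in("lever_front","cap"): print(n,[(np.round(x["position"],3).tolist(),round(x["p"],2)) for x in r.recognise(n,"side")[:2]])
E
```

```text
t 15.1 f [-0.3 -0.1  0. ] w 0.315 [0.6265 0.0566 0.2007]
yellow 195 s med/5/95 mm [55.  51.6 62.4] l 0.0
orange 176 s med/5/95 mm [103.8 102.  107.6] l 1.2
bluetop 37 s med/5/95 mm [160.5 157.8 163.5] l 0.5
jawplate 91 s med/5/95 mm [146.9 145.2 150.4] l -0.4
housing rear 6 s med/5/95 mm [-0.2 -0.5 -0. ] l -1.8
[np.float64(0.627), np.float64(0.056), np.float64(0.201)]
lever_front [([0.617, 0.025, 0.103], 0.64)]
cap []
```

View pics/s3.png

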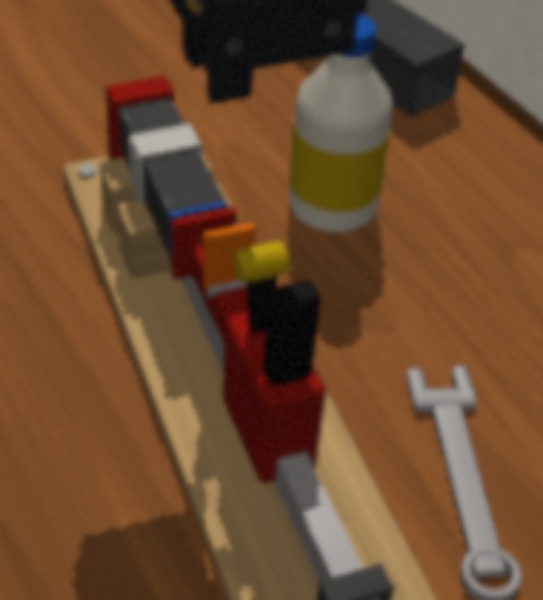

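The crop shows only the thin blue flange between jaw and tube, with the trigger out and the lever clear at about (228,250). I'll wait for the fingers to shut, then descend.

Call:
{"fn": "servo_tool", "kwargs": {"deltas": [[1,[0,0,0],[0,0,0]],[1,[0,0,0],[0,0,0]],[1,[0,0,0],[0,0,0]],[1,[0,0,-0.08],[0,0,0]],[1,[0,0,-0.14],[0,0,0]],[1,[0,0,-0.18],[0,0,0]],[1,[0,0,-0.195],[0,0,0]],[1,[0,0,-0.195],[0,0,0]]]}}

```text
t: 16.35
eef_pos: [0.6267, 0.0575, 0.1034]
tcp_rot: [0.0, 0.996, -0.085, 0.0]
contact_force: [0.6, -0.6, -0.4]
width: 0.005
```

Call:
{"fn": "servo_tool", "kwargs": {"deltas": [[1,[-0.0017,-0.01,0],[0,0,0]],[1,[-0.0034,-0.02,0],[0,0,0]],[1,[-0.0051,-0.03,0],[0,0,0]],[1,[-0.0051,-0.03,0],[0,0,0]]]}}

```text
t: 16.85
eef_pos: [0.6242, 0.0422, 0.1037]
tcp_rot: [-0.0, 0.996, -0.085, 0.0]
contact_force: [0.2, 1.1, 1.9]
width: 0.009
```

Call:
{"fn": "servo_tool", "kwargs": {"deltas": [[1,[-0.0017,-0.01,0],[0,0,0]],[1,[-0.0034,-0.02,0],[0,0,0]],[1,[-0.0034,-0.02,0],[0,0,0]]]}}

```text
t: 17.23
eef_pos: [0.6224, 0.0323, 0.1032]
tcp_rot: [-0.0, 0.996, -0.085, 0.0]
contact_force: [1.8, 3.7, 1.0]
width: 0.005
```

```bash
python3 m.py
```

```text
t 17.225 f [1.8 3.7 1. ] w 0.005 [0.6224 0.0323 0.1032]
yellow 87 s med/5/95 mm [50.4 48.8 53. ] l 0.7
orange 15 s med/5/95 mm [92.  90.4 95.5] l 13.3
bluetop 30 s med/5/95 mm [159.6 156.5 162.7] l 7.6
bluerear 10 s med/5/95 mm [159.7 158.6 163. ] l 16.7
jawplate 40 s med/5/95 mm [144.6 142.2 148.6] l 9.9
housing rear 268 s med/5/95 mm [-1.3 -2.4 -0.3] l -0.1
```

The lever is pressed and the head is sliding back, so I'm continuing.

Call:
{"fn": "servo_tool", "kwargs": {"deltas": [[1,[-0.0026,-0.015,0],[0,0,0]],[1,[-0.0051,-0.03,0],[0,0,0]],[1,[-0.0077,-0.045,0],[0,0,0]],[1,[-0.0103,-0.06,0],[0,0,0]],[1,[-0.0129,-0.075,0],[0,0,0]],[1,[-0.0155,-0.09,0],[0,0,0]],[1,[-0.018,-0.105,0],[0,0,0]],[1,[-0.0206,-0.12,0],[0,0,0]],[1,[-0.0206,-0.12,0],[0,0,0]]]}}

```text
t: 18.4
eef_pos: [0.6122, -0.0278, 0.1033]
tcp_rot: [0.0, 0.996, -0.085, 0.0]
contact_force: [3.2, 3.4, 0.6]
width: 0.001
```

```bash
python3 m.py
```

```text
t 18.4 f [3.2 3.4 0.6] w 0.001 [ 0.6122 -0.0278  0.1033]
yellow 43 s med/5/95 mm [-12.  -13.2  -9.3] l 0.1
orange 42 s med/5/95 mm [30.1 28.  33.7] l 10.9
bluetop 27 s med/5/95 mm [159.4 158.  162.9] l 10.1
bluerear 124 s med/5/95 mm [159.  156.9 160.5] l 5.9
jawplate 18 s med/5/95 mm [87.6 85.4 92.4] l 8.4
housing rear 609 s med/5/95 mm [-60.8 -63.   -8.2] l 14.0
```

Call:
{"fn": "servo_tool", "kwargs": {"deltas": [[1,[-0.0013,-0.0075,0],[0,0,0]],[1,[-0.0026,-0.015,0],[0,0,0]],[1,[-0.0034,-0.02,0],[0,0,0]],[1,[-0.0034,-0.02,0],[0,0,0]]]}}

```text
t: 18.95
eef_pos: [0.6105, -0.0373, 0.1032]
tcp_rot: [-0.0, 0.996, -0.085, 0.0]
contact_force: [4.5, 3.5, 0.8]
width: 0.007
```

Call:
{"fn": "servo_tool", "kwargs": {"deltas": [[1,[-0.0007,-0.004,0],[0,0,0]],[1,[-0.001,-0.006,0],[0,0,0]],[1,[-0.001,-0.006,0],[0,0,0]]]}}

```text
t: 19.32
eef_pos: [0.6101, -0.0396, 0.1032]
tcp_rot: [-0.001, 0.996, -0.085, 0.0]
contact_force: [5.0, 6.0, -0.0]
width: 0.005
```

Call:
{"fn": "servo_tool", "kwargs": {"deltas": [[1,[-0.0007,-0.004,0],[0,0,0]],[1,[-0.0012,-0.007,0],[0,0,0]],[1,[-0.0012,-0.007,0],[0,0,0]]]}}

```text
t: 19.7
eef_pos: [0.6099, -0.0405, 0.1032]
tcp_rot: [-0.003, 0.996, -0.084, 0.001]
contact_force: [8.3, 18.2, 0.2]
width: 0.002
```

```bash
python3 m.py
```

```text
t 19.7 f [ 8.3 18.2  0.2] w 0.002 [ 0.6099 -0.0405  0.1032]
orange 7 s med/5/95 mm [20.5 20.2 25.4] l 12.9
bluetop 27 s med/5/95 mm [159.2 158.  162.5] l 9.6
bluerear 113 s med/5/95 mm [159.1 157.6 160.4] l 7.6
housing rear 616 s med/5/95 mm [-70.7 -74.  -19.1] l 14.2
```

The rear stop is reached: the force rose to 20 N with no further travel. Backing off forward, then lifting clear.

Call:
{"fn": "servo_tool", "kwargs": {"deltas": [[1,[0.0013,0.01,0],[0,0,0]],[1,[0.0034,0.02,0],[0,0,0]],[1,[0.006,0.035,0],[0,0,0]],[1,[0.008,0.045,0.0],[0,0,0]],[1,[0.008,0.045,0.06],[0,0,0]],[1,[0.008,0.045,0.16],[0,0,0]],[1,[0.008,0.045,0.26],[0,0,0]],[1,[-0.1,0.045,0.3],[0,0,0]],[1,[-0.2,0.045,0.3],[0,0,0]],[1,[-0.25,0.045,0.3],[0,0,0]]]}}

```text
t: 21.0
eef_pos: [0.4822, -0.0214, 0.2535]
tcp_rot: [0.0, 0.996, -0.085, -0.0]
contact_force: [-0.2, -0.3, 0.7]
width: 0.007
```

```bash
python3 m.py
python3 - <<'E'
from h import *
p,d=r.camera("side");q,d=r.camera("top")
cv2.imwrite("pics/f.png",np.hstack([cv2.resize(p[130:370,210:400,::-1],(400,500)),cv2.resize(q[90:260,180:400,::-1],(400,500))]))
for c in("side","top"):
  for n in("jaw_pad","lever_front","green_box_mid","wrench","glue_mid"): print(c,n,[(np.round(x["position"],3).tolist(),round(x["p"],2)) for x in r.recognise(n,c)[:1]])
E
```

```text
t 21.0 f [-0.2 -0.3  0.7] w 0.007 [ 0.4822 -0.0214  0.2535]
yellow 246 s med/5/95 mm [-19.5 -23.5 -11.2] l 0.7
orange 218 s med/5/95 mm [27.4 26.  31.1] l -1.1
bluetop 63 s med/5/95 mm [159.8 157.6 163. ] l 1.0
bluerear 184 s med/5/95 mm [158.9 157.5 160.4] l 0.4
housing rear 619 s med/5/95 mm [-70.8 -73.9 -19.2] l 14.2
side jaw_pad [([0.598, -0.101, 0.093], 0.91)]
side lever_front [([0.606, -0.052, 0.105], 0.63)]
side green_box_mid [([0.502, -0.146, 0.024], 0.79)]
side wrench [([0.698, -0.11, 0.007], 0.98)]
side glue_mid [([0.757, 0.114, 0.081], 0.55)]
top jaw_pad [([0.61, -0.016, 0.08], 0.91)]
top lever_front [([0.615, -0.045, 0.108], 0.5)]
top green_box_mid [([0.614, -0.043, 0.11], 0.49)]
top wrench [([0.705, -0.099, 0.007], 0.85)]
top glue_mid [([0.754, 0.124, 0.098], 0.77)]
```

View pics/f.png

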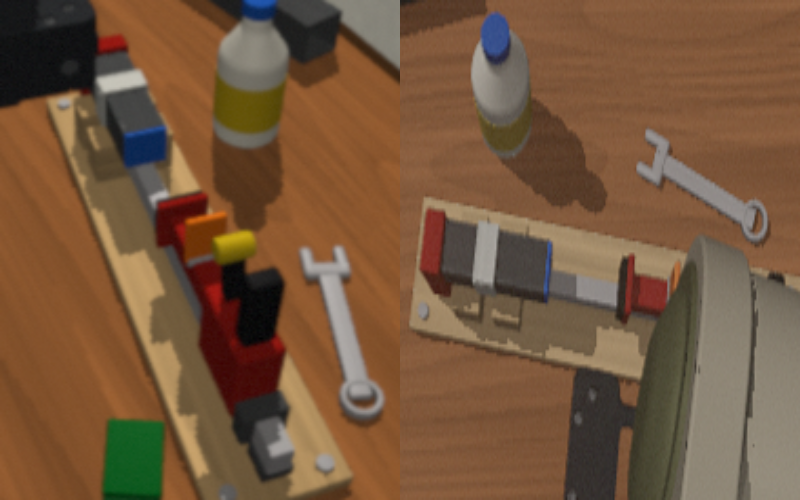

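The jaw moved back 76 mm and the rear housing is up against the bar's rear stop. Only the flange of the cap shows at the tube end, and the loose items are unmoved.

```bash
python3 -c "
from plant import r
print(r.sign_off(), r.observe()['contact_force'])"
```

```text
the job is handed in; nothing more can be done
the job is handed in; nothing more can be done
```

I pumped the trigger with seven squeezes at 20 to 26 N until the cap was seated. I then pressed the lever with the shut fingers, slid the jaw back to its rear stop, let go and lifted clear. The job was handed in at about 21 s on the robot's clock.

**Cap:** On the last squeeze at 26 N the jaw did not advance. The flange sits at the tube end: its face measured 158 mm along the bar, and I had estimated 157.6 mm for fully home. It stayed there after release. The cap shows no visible damage. The cap force itself was not measured. The sideways push on the arm peaked at about 9 N during the squeezes, and I shifted the arm back each time to relieve it.

**Jaw:** It travelled back about 76 mm. The force rose from about 8 N to 20 N with no further movement, which marks the rear stop. In the final side picture both the trigger and the lever are out.

**Loose items:** The wrench and bottle show no movement beyond about 4 mm in either camera. The box is the same in the side camera. In the top camera the arm hid the box, and the network gave a false low-confidence hit on the lever instead, so that view did not confirm the box.

The robot touched nothing at hand-in.

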